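# Post the withdrawn carton through the reject box's flap

### The job

The tall drink carton has passed its date: pick it up and push it, foot first and upright, down through the sprung flap in the lid of the reject box. Keep hold of it until about half of it is through the flap, then let it drop into the box and take the gripper away. Leave the short carton and the can standing where they are.

Things in the scene. Friction and masses are not known exactly. Their poses are not given: they have to be found in the camera images.
- tall_carton: The drink carton to post: rigid, white paper with a brown band and a small white screw cap on top (7 mm high, off centre), square plan 46 x 46 mm, 110 mm tall without the cap, 0.21 to 0.32 kg. Origin at the centre of its underside, z up, x and y square to its sides. It stands on the counter; the three drinks change places. Best gripped near its top.
- bin: Grey reject box, fixed: 180 (x) x 190 (y) x 215 mm tall, walls 6 mm, +x wall clear. Origin: centre of its underside on the counter, z up. Centred in the lid is an 80 (x) x 120 (y) mm opening, shut by a level steel flap 2 mm below the lid top, hinged on its +x edge. Pressed by about 1 N (2 N near open) it swings down up to 86 degrees; a light spring shuts it. Let go half way, the carton slides in by its weight.
- short_carton: Bystander: a drink carton of the same make, square plan 46 x 46 mm but only 50 mm tall (plus a 7 mm cap). Origin at the centre of its underside, z up. Stands on the counter.
- can: Bystander: plain aluminium drink can, 52 mm diameter, 100 mm tall. Origin at the centre of its underside, z up. Stands on the counter.
Things that resemble listed ones, but are neither listed nor needed, are in the scene too. Leave any red or yellow look-alike of the tall_carton alone.

How it is judged:
On the way:
1. the tall carton, still held in the fingers, has pushed the flap down: its underside is 30 mm or more below the top of the lid, within the opening (z of tall_carton in the frame of bin between 0.05 and 0.185 m and x of tall_carton in the frame of bin between -0.045 and 0.045 m and y of tall_carton in the frame of bin between -0.06 and 0.06 m and angle between tall_carton's own z axis and vertical below 0.5 rad and contact force between tall_carton and the fingers above 1 N), for 0.1 s.
At the end, for the whole second after the job is handed in: The tall carton lies or stands at rest inside the reject box, in any attitude, its underside's centre less than 130 mm above the counter and between the box's walls, released. The short carton and the can still stand (tilt under 20 degrees) within 30 mm of where they started (z of tall_carton in the frame of bin between 0 and 0.13 m and x of tall_carton in the frame of bin between -0.087 and 0.087 m and y of tall_carton in the frame of bin between -0.092 and 0.092 m and contact force between tall_carton and the fingers below 0.1 N and linear speed of tall_carton below 0.05 m/s and distance of each of short_carton, can from where it was at the start of the episode below 0.03 m and angle between each of short_carton, can's own z axis and vertical below 0.35 rad); the robot touches nothing.
It fails at once if the short carton is shifted more than 30 mm or tipped more than 20 degrees (distance of short_carton from where it was at the start of the episode above 0.03 m or angle between short_carton's own z axis and vertical above 0.35 rad).
It fails at once if the can is shifted more than 30 mm or tipped more than 20 degrees (distance of can from where it was at the start of the episode above 0.03 m or angle between can's own z axis and vertical above 0.35 rad).
It also fails if it takes over 40 s, if anything falls off the work surface, if the arm or the gripper's body presses on something with over 40 N, if the wrist force passes 120 N, or if a joint passes its speed limit or range.

### The arm

A 7-joint arm with a two-finger parallel gripper is mounted at the origin on the work surface. World frame = base frame: x ahead of the robot, y to its left, z up, the work surface at z = 0. Lengths are in m, angles in rad, forces in N, time in s.
With the tool pointing down it reaches from about 0.4 to 0.85 m from the base axis. Payload 10.4 kg.
Tool frame: the origin (TCP) lies midway between the tips of the shut fingers; the grasp point (between the pads) lies 19 mm behind it; x points along the fingers, z is the direction in which the jaws open and shut, and the axes are right-handed (so a half turn about x gives the same grasp; the last joint's range is limited). The gripper opens to 87 mm and grips with 3 to 60 N. Pads are 19 mm wide; open, the fingers measure 117 mm over their backs; the gripper's body (75 mm by 190 mm) begins 51 mm behind the grasp point.
Start: joints at [1.123, 0.332, -0.065, 1.46, 0.022, 1.35, -0.088], TCP at [0.258, -0.569, 0.223] pointing down, gripper open.
Joint ranges: [-2.6, 2.6], [-0.5, 2.12], [-1.47, 1.34], [0.16, 2.42], [-1.27, 4.41], [0.06, 2.06], [-2.6, 2.6]. Speed limits (rad/s): [2.22, 2.22, 2.79, 2.79, 3.14, 3.14, 3.14].

### API

Orientations are given as a unit quaternion [x, y, z, w].
In Python, from bench import read_state, camera, camera_params, close_job gives the robot as it stands.
- The arm moves only by the tool arm_command, never from a script. Its argument "targets" is a list of rows, each a list of 7 numbers: the closure in counts, from 0 (fully open) to 255 (shut), then the shift along the tool's x, y, z in mm, then the turn, a rotation vector about the tool's x, y, z in rad. A call has 1 to 10 rows; each row is the pose to reach, as a shift and turn from the pose commanded when the call began, along the tool's axes at that moment; what a row does not reach only later rows make up. A row lasts 1/10 s, in which the tool goes at most 50 mm and 8.59 degrees, less where a joint would pass 70% of its speed; a pose out of reach is approached as far as the arm can. A call with a gripper value outside its range is refused whole. The fingers move at their own pace and stop on an object; "newtons" is the grip in N (left out, the last holds). Time passes only in rows, so rows that repeat a pose let the fingers close. It gives the time, the measured TCP pose, the force and the opening at its end, in the units of the state.
- read_state(): the state, without advancing time (a new reading comes with each control period).
- camera(name): name is "scene" or "top" or "wrist"; returns the picture (420x560x3 uint8, red, green, blue); there is no depth.
- camera_params(name): a dict with "intrinsics" (3x3 intrinsics, pixels), "xyz" and "orientation" of the camera in the world; the wrist camera has in their place "mount" (4x4, takes a point from camera to tool coordinates, whose origin is the TCP and whose axes are the tool frame's). Camera axes: x right, y down, z forward; pixel columns grow to the right and rows downward; lengths in m; the calibration is good to about 2 mm. A picture is of the moment at which its call begins: read the wrist's pose just before it. camera_params takes no time and is no camera call.
- close_job(): hands the job in, once; it reports no verdict.
The state is a dict: "time": time; "joint_positions": joint angles; "joint_vel": joint speeds; "joint_torque": joint torques, N m; "ee_pos": TCP position; "eef_rot": TCP orientation; "ft_force": force on the tool from outside, world axes, zero at the start; "torque": the same for the moment, N m; "width": finger opening in m.
Only numpy, scipy, OpenCV 4.12 (cv2) and the standard library are available. Lean on these libraries where they do the work, as an engineer would, in place of code of your own. Each camera call takes 0.05 s, during which the arm holds its last target.

## Working session

There is one attempt and no reset: what is moved stays moved. The work goes in short steps, Python scripts to look and compute and a tool call to move; the robot and the scene stay as the last step left them, time stands still between calls to the robot, and variables do not carry over. Pictures are saved under pics/ and viewed, and the job is handed in when it is done.

Besides the shell and the picture viewer there is one more tool, called after "Request:" as name([rows], argument=value, ...), one row to a line, values as JSON. arm_command: Moves the arm, as the interface text tells. Its arguments: {"type":"object","properties":{"targets":{"type":"array"},"newtons":{"type":"number"}},"required":["targets"]}

```bash
mkdir -p pics; ls
python3 - <<'E'
from bench import *
import cv2
s=read_state();print({k:s[k] for k in('time','ee_pos','eef_rot','width','ft_force')})
for n in('scene','top','wrist'):
    print(n,camera_params(n)); cv2.imwrite(f'pics/{n}0.png',camera(n)[:,:,::-1])
E
```

```text
pics
{'time': 0.0, 'ee_pos': array([ 0.25743962, -0.56911588,  0.22175253]), 'eef_rot': array([ 0.38359535,  0.59459983, -0.3830921 ,  0.59375592]), 'width': 0.08695822418866443, 'ft_force': array([ 0.12845079, -0.52857396, -0.33852087])}
scene {'intrinsics': array([[409.01160298,   0.        , 277.82683155],
       [  0.        , 409.01160298, 217.67865714],
       [  0.        ,   0.        ,   1.        ]]), 'xyz': array([ 1.03222204, -0.35533348,  0.78343151]), 'orientation': array([ 0.84523697,  0.42396383, -0.14603807, -0.2906923 ])}
top {'intrinsics': array([[407.29071214,   0.        , 275.61096733],
       [  0.        , 407.29071214, 208.55445664],
       [  0.        ,   0.        ,   1.        ]]), 'xyz': array([ 0.4957688 , -0.00640093,  0.82480188]), 'orientation': array([ 0.71365111, -0.69795564,  0.02896517, -0.05216353])}
wrist {'intrinsics': array([[296.21285581,   0.        , 273.44562103],
       [  0.        , 296.21285581, 211.18933281],
       [  0.        ,   0.        ,   1.        ]]), 'mount': array([[ 2.17387472e-05, -2.94795788e-01,  9.55560277e-01,
        -1.60607945e-01],
       [ 1.55616930e-04, -9.55560265e-01, -2.94795788e-01,
         8.05783092e-02],
       [ 9.99999988e-01,  1.55109848e-04,  2.51025325e-05,
        -7.21685838e-05],
       [ 0.00000000e+00,  0.00000000e+00,  0.00000000e+00,
         1.00000000e+00]])}
```

View pics/scene0.png

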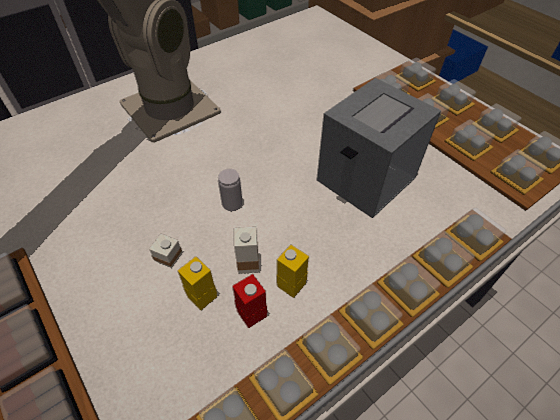

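View pics/top0.png

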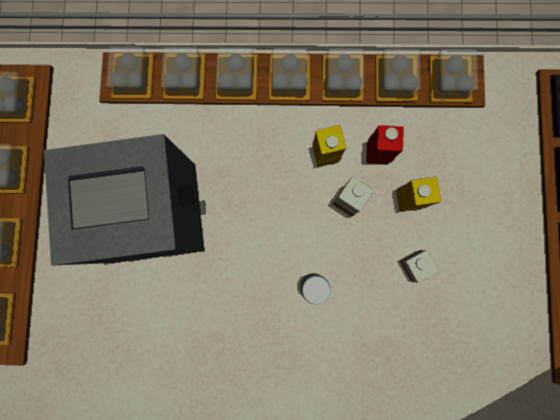

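The scene view shows the tall white carton at about (246,245). In the top view it is at (355,192), ringed by yellow (330,143), yellow (424,192) and red (388,140). The short carton is at (422,265), the can at (316,289) and the lid opening around (108,198). Next I measure them.

```bash
cat > h.py <<'E'
import numpy as np,cv2
from scipy.spatial.transform import Rotation as R
from bench import *
def ray(n,px,z):
    p=camera_params(n);d=R.from_quat(p['orientation']).apply(np.linalg.inv(p['intrinsics'])@[px[0],px[1],1]);o=np.array(p['xyz'])
    return o+d*(z-o[2])/d[2]
def proj(n,X):
    p=camera_params(n);c=R.from_quat(p['orientation']).inv().apply(np.array(X)-p['xyz']);u=p['intrinsics']@c;return u[:2]/u[2]
E
python3 - <<'E'
from h import *
im=cv2.imread('pics/top0.png')
a=cv2.resize(im[110:310,290:450],None,fx=4,fy=4,interpolation=cv2.INTER_CUBIC)[:600]
cv2.imwrite('pics/cropA.png',a)
b=cv2.resize(im[125:275,35:215],None,fx=4,fy=4,interpolation=cv2.INTER_CUBIC)
cv2.imwrite('pics/cropB.png',b)
E
```

```text
(no output)
```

View pics/cropA.png

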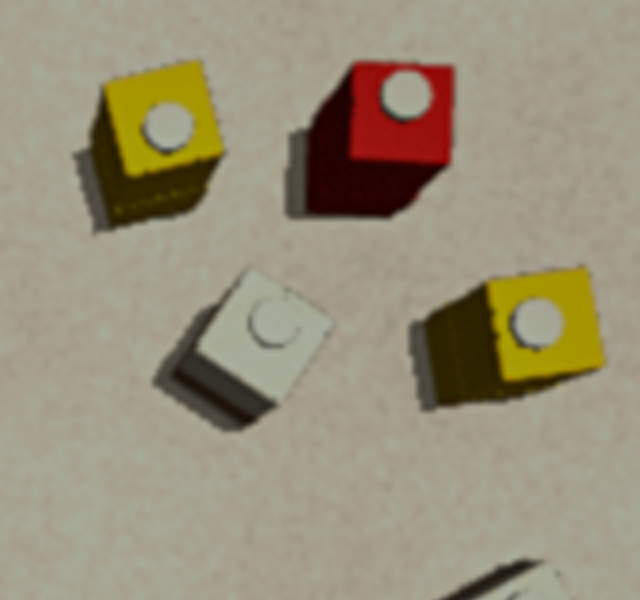

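View pics/cropB.png

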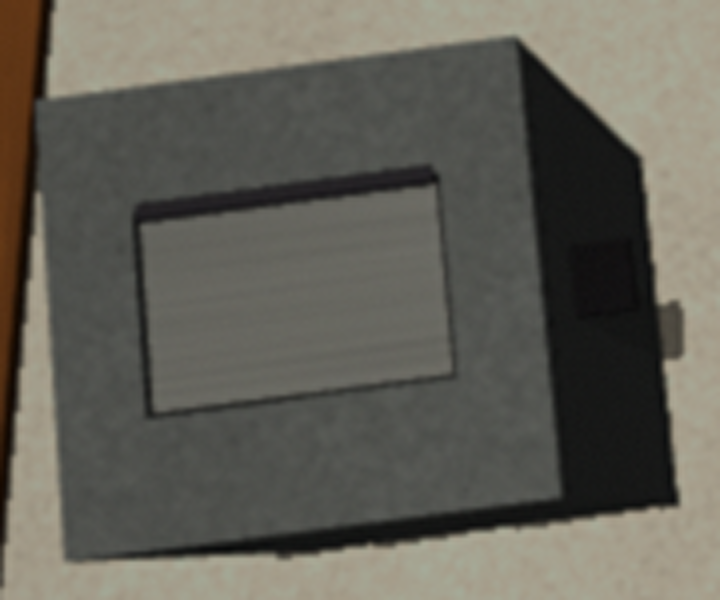

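Run:
```python
from h import *
def q(pts,off,z,name):
    P=np.array([ray('top',(off[0]+(u+.5)/4-.5,off[1]+(v+.5)/4-.5),z)[:2] for u,v in pts])
    e=np.roll(P,-1,0)-P
    print(name,'c',P.mean(0).round(4),'edges mm',(1e3*np.linalg.norm(e,axis=1)).round(),'ang',np.degrees(np.arctan2(e[:,1],e[:,0])).round(1))
    print(P.round(3).tolist())
A=(290,110);B=(35,125)
q([(252,268),(332,325),(276,405),(197,348)],A,.11,'tall')
q([(105,85),(202,60),(223,152),(127,175)],A,.11,'y1')
q([(487,284),(588,267),(606,366),(505,380)],A,.11,'y2')
q([(354,62),(455,66),(450,163),(350,160)],A,.11,'red')
q([(37,100),(517,38),(563,497),(67,560)],B,.215,'lid')
q([(135,207),(435,167),(455,375),(150,415)],B,.215,'open')
print('can',ray('top',(316,289),.1),'short',ray('top',(422,265),.05))
# second view check of tall centre & lid centre
print(proj('scene',[*ray('top',(355,192),.117)]))
s=read_state();Rm=R.from_quat(s['eef_rot']).as_matrix();print(s['time'],s['ee_pos'],Rm.round(4))
```

```text
tall c [ 0.6072 -0.1226] edges mm [43. 44. 43. 44.] ang [-125.3  145.7   54.6  -33.5]
[[0.638, -0.117], [0.613, -0.152], [0.577, -0.128], [0.601, -0.093]]
y1 c [ 0.7055 -0.0778] edges mm [45. 43. 44. 43.] ang [ -74.3 -167.2  104.7   14.1]
[[0.72, -0.051], [0.732, -0.095], [0.69, -0.104], [0.679, -0.061]]
y2 c [ 0.615  -0.2457] edges mm [45. 44. 44. 43.] ang [ -79.2 -171.1   99.1    9.6]
[[0.632, -0.22], [0.641, -0.264], [0.597, -0.271], [0.59, -0.227]]
red c [ 0.7095 -0.1837] edges mm [45. 45. 44. 45.] ang [-91.6 176.5  89.1  -2.5]
[[0.732, -0.162], [0.731, -0.207], [0.687, -0.205], [0.687, -0.16]]
lid c [0.5764 0.2712] edges mm [190. 179. 190. 180.] ang [ -81.6 -171.2   98.5    8.9]
[[0.651, 0.379], [0.679, 0.191], [0.502, 0.164], [0.474, 0.351]]
open c [0.5782 0.2719] edges mm [118.  81. 118.  81.] ang [ -81.3 -171.    98.7    8.9]
[[0.609, 0.336], [0.627, 0.22], [0.547, 0.207], [0.529, 0.324]]
can [ 0.43911636 -0.05554535  0.1       ] short [ 0.48449433 -0.25547105  0.05      ]
[245.79832155 233.54876552]
0.15 [ 0.25747405 -0.56919312  0.22194733] [[-5.000e-04  9.111e-01  4.122e-01]
 [ 1.000e-03  4.122e-01 -9.111e-01]
 [-1.000e+00 -0.000e+00 -1.100e-03]]
```

Tall carton: (0.607, −0.123), with its sides at 55.5° and −34.5°. Bin: (0.577, 0.272), yaw 8.8°. I'll go over the carton and turn the jaws to 55.5°, which leaves the most room around the fingers.

Request:
arm_command([
  [0, 0, 25, -13, -0.1, 0, 0],
  [0, 0, 50, -26, -0.2, 0, 0],
  [0, 0, 75, -39, -0.3, 0, 0],
  [0, 0, 100, -52, -0.4, 0, 0],
  [0, 0, 125, -65, -0.5, 0, 0],
  [0, 0, 150, -78, -0.6, 0, 0],
  [0, 0, 175, -91, -0.7, 0, 0],
  [0, 0, 200, -104, -0.8, 0, 0],
  [0, 0, 225, -117, -0.9, 0, 0],
  [0, 0, 250, -130, -1.0, 0, 0],
], newtons=25)

```text
time: 1.15
ee_pos: [0.4323, -0.347, 0.2224]
eef_rot: [0.05, 0.705, -0.05, 0.705]
ft_force: [0.6, -0.3, -0.1]
width: 0.087
```

```bash
cat >> h.py <<'E'
def togo(x,y,z,jaw):
    s=read_state();M=R.from_quat(s['eef_rot']).as_matrix();d=M.T@(np.array([x,y,z])-s['ee_pos'])*1e3
    j=np.radians(jaw);T=np.column_stack([[0,0,-1],np.cross([np.cos(j),np.sin(j),0],[0,0,-1]),[np.cos(j),np.sin(j),0]])
    print('t',s['time'],'pos',s['ee_pos'].round(4),'F',s['ft_force'].round(2),'w',s['width'],'q',s['joint_positions'].round(2)); print('shift mm',d.round(1),'rot',R.from_matrix(M.T@T).as_rotvec().round(4))
E
python3 -c "
from h import *
togo(.607,-.1226,.222,55.5)"
```

```text
t 1.15 pos [ 0.4323 -0.347   0.2224] F [ 0.63 -0.29 -0.14] w 0.08703821359579518 q [ 0.9   0.2  -0.35  1.64  0.07  1.32  0.4 ]
shift mm [  0.4 246.8 141.2] rot [-1.1106e+00 -2.0000e-04 -2.0000e-04]
```

Request:
arm_command([
  [0, 0, 25, 14, -0.11, 0, 0],
  [0, 0, 50, 28, -0.22, 0, 0],
  [0, 0, 75, 42, -0.33, 0, 0],
  [0, 0, 100, 56, -0.44, 0, 0],
  [0, 0, 125, 70, -0.55, 0, 0],
  [0, 0, 150, 84, -0.66, 0, 0],
  [0, 0, 175, 98, -0.77, 0, 0],
  [0, 0, 200, 113, -0.88, 0, 0],
  [0, 0, 225, 127, -1.0, 0, 0],
  [0, 0, 247, 141, -1.11, 0, 0],
])

```text
time: 2.15
ee_pos: [0.6077, -0.1228, 0.2223]
eef_rot: [-0.329, 0.626, 0.33, 0.626]
ft_force: [0.1, 0.2, -0.2]
width: 0.0873
```

```bash
python3 -c "
from h import *
togo(.607,-.1226,.073,55.5)
cv2.imwrite('pics/w1.png',camera('wrist')[:,:,::-1])
# expected pixel of tall top corners/center
s=read_state();M=R.from_quat(s['eef_rot']).as_matrix();p=camera_params('wrist')
for X in [(.607,-.1226,.11),(.638,-.117,.11),(.613,-.152,.11),(.577,-.128,.11),(.601,-.093,.11)]:
    t=M.T@(np.array(X)-s['ee_pos']);c=np.linalg.inv(p['mount'])@[*t,1];u=p['intrinsics']@c[:3];print((u[:2]/u[2]).round(1))
"
```

```text
t 2.15 pos [ 0.6077 -0.1228  0.2223] F [ 0.13  0.15 -0.2 ] w 0.08734799318083605 q [ 0.6   0.39 -0.62  1.45  0.23  1.38  0.94]
shift mm [149.3   0.6  -0.3] rot [ 0.0007 -0.     -0.0005]
[268.5 209.1]
[290.9 231.2]
[247.2 230. ]
[245.9 186.8]
[291.  187.2]
```

View pics/w1.png

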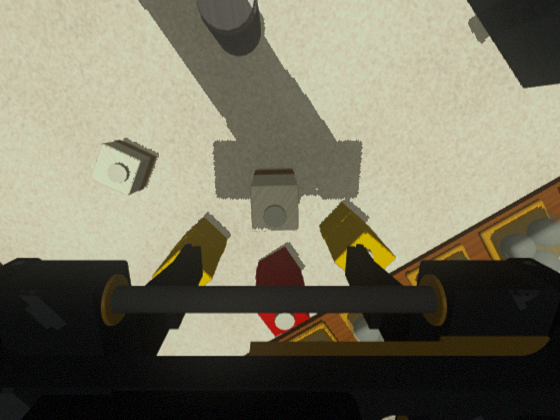

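The wrist view shows the carton's top at columns 251–298 (centre 274.5) and rows 186–231, against a jaw-centre column of 273.4. The prediction used the pose read after the picture, so I'll re-read the pose.

```bash
python3 -c "
from h import *
togo(.607,-.1226,.073,55.5)
s=read_state();M=R.from_quat(s['eef_rot']).as_matrix();p=camera_params('wrist')
cv2.imwrite('pics/w2.png',camera('wrist')[:,:,::-1])
for px in [(251,187),(298,187),(298,231),(251,231)]:
    o=np.array(p['mount'])[:3,3];d=np.array(p['mount'])[:3,:3]@np.linalg.inv(p['intrinsics'])@[*px,1]
    o=M@o+s['ee_pos'];d=M@d;print((o+d*(.11-o[2])/d[2]).round(4))
im=cv2.imread('pics/w2.png');cv2.imwrite('pics/w2c.png',cv2.resize(im[150:270,200:350],None,fx=4,fy=4))
togo(.607,-.1226,.073,55.5)
"
```

```text
t 2.2 pos [ 0.6096 -0.1184  0.2221] F [-2.21  4.35 -0.65] w 0.08704337716238843 q [ 0.6   0.39 -0.62  1.45  0.23  1.38  0.94]
shift mm [149.1  -0.4  -5.4] rot [ 0.0117  0.0026 -0.001 ]
[ 0.5799 -0.1241  0.11  ]
[ 0.6045 -0.0874  0.11  ]
[ 0.6417 -0.1111  0.11  ]
[ 0.616  -0.1495  0.11  ]
t 2.25 pos [ 0.6086 -0.1199  0.222 ] F [-0.51  0.72 -0.32] w 0.08716975130613881 q [ 0.6   0.39 -0.62  1.45  0.22  1.38  0.94]
shift mm [149.   -0.4  -3.4] rot [ 0.0039  0.0021 -0.0014]
```

View pics/w2c.png

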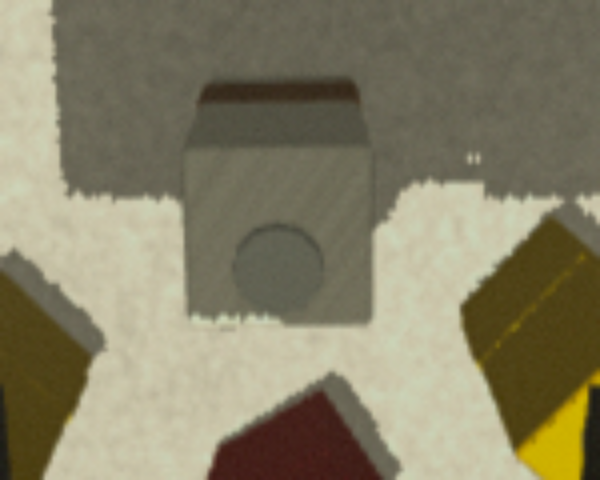

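The carton's pose agrees between the wrist and top views to about 1 mm; the arm was just still settling. Descending.

Request:
arm_command([
  [0, 20, 0, 0, 0, 0, 0],
  [0, 45, 0, 0, 0, 0, 0],
  [0, 70, 0, 0, 0, 0, 0],
  [0, 90, 0, 0, 0, 0, 0],
  [0, 90, 0, 0, 0, 0, 0],
  [0, 90, 0, 0, 0, 0, 0],
])

```text
time: 2.85
ee_pos: [0.6071, -0.1246, 0.133]
eef_rot: [-0.327, 0.627, 0.327, 0.627]
ft_force: [1.0, -1.3, 0.4]
width: 0.087
```

```bash
python3 -c "
from h import *
togo(.607,-.1226,.073,55.5)"
```

```text
t 2.85 pos [ 0.6071 -0.1246  0.133 ] F [ 1.01 -1.26  0.44] w 0.08699934070466617 q [ 0.59  0.45 -0.6   1.56  0.27  1.21  0.91]
shift mm [60.   1.2  1.7] rot [-0.0059 -0.0003 -0.0001]
```

Request:
arm_command([
  [0, 20, 0, 1, 0, 0, 0],
  [0, 40, 0, 1, 0, 0, 0],
  [0, 60, 0, 1, 0, 0, 0],
  [0, 60, 0, 1, 0, 0, 0],
  [0, 60, 0, 1, 0, 0, 0],
])

```text
time: 3.35
ee_pos: [0.6085, -0.1235, 0.0741]
eef_rot: [-0.328, 0.626, 0.327, 0.627]
ft_force: [0.1, -0.8, 0.3]
width: 0.087
```

```bash
python3 -c "
from h import *
togo(.607,-.1226,.073,55.5)"
```

```text
t 3.35 pos [ 0.6085 -0.1235  0.0741] F [ 0.08 -0.77  0.33] w 0.08698803099577451 q [ 0.58  0.51 -0.58  1.61  0.31  1.11  0.88]
shift mm [ 1.1  1.7 -0.1] rot [-0.0051  0.0005  0.0013]
```

Good. Closing.

Request:
arm_command([
  [255, 0, 0, 0, 0, 0, 0],
  [255, 0, 0, 0, 0, 0, 0],
  [255, 0, 0, 0, 0, 0, 0],
  [255, 0, 0, 0, 0, 0, 0],
  [255, 0, 0, 0, 0, 0, 0],
  [255, 0, 0, 0, 0, 0, 0],
  [255, 0, 0, 0, 0, 0, 0],
  [255, 0, 0, 0, 0, 0, 0],
], newtons=25)

```text
time: 4.15
ee_pos: [0.6079, -0.1232, 0.0726]
eef_rot: [-0.328, 0.626, 0.328, 0.627]
ft_force: [0.5, 0.7, 0.3]
width: 0.0459
```

Request:
arm_command([
  [255, -10, 0, 0, 0, 0, 0],
  [255, -35, 0, 0, 0, 0, 0],
  [255, -65, 0, 0, 0, 0, 0],
  [255, -95, 0, 0, 0, 0, 0],
  [255, -125, 0, 0, 0, 0, 0],
  [255, -160, 0, 0, 0, 0, 0],
  [255, -195, 0, 0, 0, 0, 0],
  [255, -230, 0, 0, 0, 0, 0],
  [255, -255, 0, 0, 0, 0, 0],
  [255, -270, 0, 0, 0, 0, 0],
])

```text
time: 5.15
ee_pos: [0.6079, -0.1231, 0.3456]
eef_rot: [-0.328, 0.626, 0.327, 0.627]
ft_force: [1.1, 0.8, -2.4]
width: 0.0461
```

```bash
python3 -c "
from h import *
c,s=np.cos(np.radians(8.8)),np.sin(np.radians(8.8))
X=.577-.006*c;Y=.2715-.006*s;print(X,Y)
togo(X,Y,.343,8.8)
cv2.imwrite('pics/s1.png',camera('scene')[:,:,::-1])"
```

```text
0.5710706297113206 0.2705820849822958
t 5.15 pos [ 0.6079 -0.1231  0.3456] F [ 1.12  0.81 -2.41] w 0.04611290291541899 q [ 0.58  0.35 -0.63  1.23  0.2   1.61  0.96]
shift mm [  2.3 254.7 302.4] rot [0.8106 0.002  0.0019]
```

View pics/s1.png

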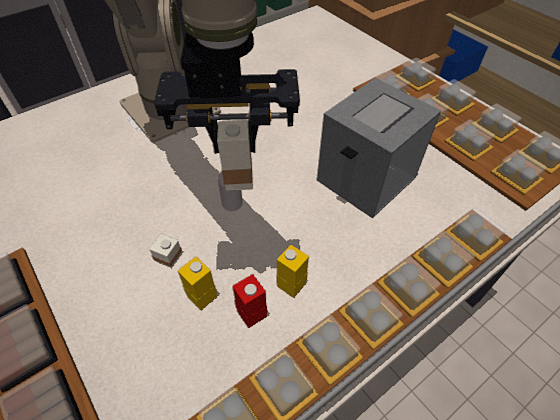

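The carton hangs upright at (235,150) in the picture, and the other items haven't moved. Moving over to the bin.

Request:
arm_command([
  [255, 0, 8, 10, 0.03, 0, 0],
  [255, 0, 25, 29, 0.08, 0, 0],
  [255, 0, 45, 53, 0.15, 0, 0],
  [255, 0, 67, 79, 0.22, 0, 0],
  [255, 0, 90, 106, 0.29, 0, 0],
  [255, 0, 112, 132, 0.36, 0, 0],
  [255, 0, 135, 159, 0.43, 0, 0],
  [255, 0, 157, 186, 0.5, 0, 0],
  [255, 0, 180, 212, 0.57, 0, 0],
  [255, 0, 200, 236, 0.64, 0, 0],
])

```text
time: 6.2
ee_pos: [0.5772, 0.1863, 0.3422]
eef_rot: [-0.113, 0.698, 0.113, 0.698]
ft_force: [-0.3, 0.0, -1.9]
width: 0.0459
```

Request:
arm_command([
  [255, 0, 32, 12, 0.06, 0, 0],
  [255, 0, 55, 20, 0.11, 0, 0],
  [255, 0, 72, 26, 0.15, 0, 0],
  [255, 0, 80, 29, 0.17, 0, 0],
  [255, 0, 80, 29, 0.17, 0, 0],
  [255, 0, 80, 29, 0.17, 0, 0],
])

```text
time: 6.8
ee_pos: [0.58, 0.2692, 0.3422]
eef_rot: [-0.055, 0.705, 0.054, 0.705]
ft_force: [0.5, 0.5, -1.8]
width: 0.0458
```

```bash
python3 -c "
from h import *
togo(.571,.2706,.343,8.8)
cv2.imwrite('pics/s2.png',camera('scene')[:,:,::-1])
cv2.imwrite('pics/w3.png',camera('wrist')[:,:,::-1])
togo(.571,.2706,.343,8.8)"
```

```text
t 6.8 pos [0.58   0.2692 0.3422] F [ 0.55  0.54 -1.83] w 0.04579020393245649 q [-0.05  0.41 -0.68  1.18  0.25  1.63 -0.51]
shift mm [-0.8  2.8 -8.7] rot [ 0.001  -0.0006  0.0006]
t 6.9 pos [0.5803 0.2686 0.3424] F [-0.65 -0.61 -1.51] w 0.0459487309810792 q [-0.04  0.41 -0.68  1.18  0.25  1.63 -0.51]
shift mm [-0.6  3.4 -8.9] rot [-0.0003 -0.0001  0.0007]
```

View pics/s2.png

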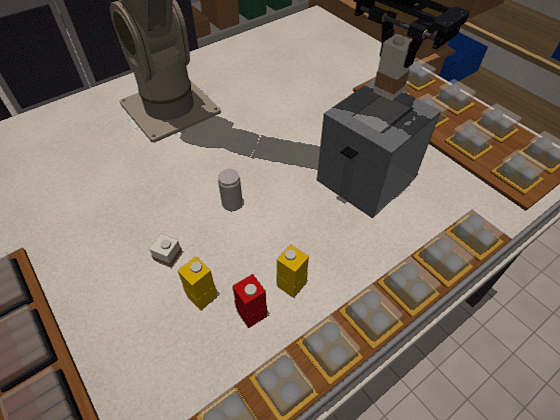

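View pics/w3.png

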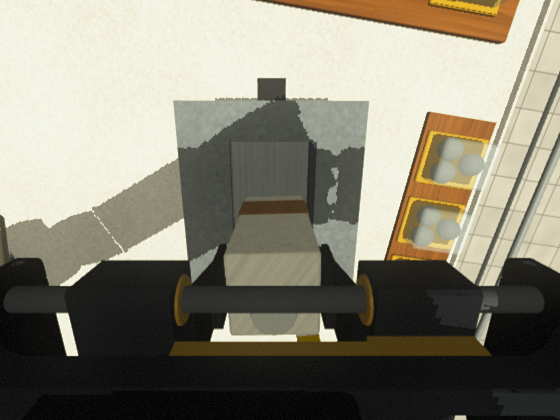

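The wrist view puts the opening at columns 232–316 and the carton foot at 240–308, so it is roughly centred. I'll nudge it about 9 mm towards −x, away from the hinge, and push down in steps.

Request:
arm_command([
  [255, 0, 3, -9, 0, 0, 0],
  [255, 10, 3, -9, 0, 0, 0],
  [255, 25, 3, -9, 0, 0, 0],
  [255, 38, 3, -9, 0, 0, 0],
  [255, 46, 3, -9, 0, 0, 0],
  [255, 46, 3, -9, 0, 0, 0],
  [255, 46, 3, -9, 0, 0, 0],
])

```text
time: 7.6
ee_pos: [0.5708, 0.2713, 0.2967]
eef_rot: [-0.054, 0.705, 0.054, 0.705]
ft_force: [-0.8, -0.3, -2.2]
width: 0.0462
```

```bash
python3 -c "
from h import *
togo(.571,.2706,.233,8.8)
im=camera('scene')[:,:,::-1];cv2.imwrite('pics/s3.png',cv2.resize(im[0:220,280:480],None,fx=2.7,fy=2.7))"
```

```text
t 7.6 pos [0.5708 0.2713 0.2967] F [-0.76 -0.34 -2.2 ] w 0.046178353619286884 q [-0.03  0.4  -0.68  1.29  0.25  1.54 -0.52]
shift mm [63.7 -0.7  0.1] rot [ 0.0004  0.0001 -0.    ]
```

View pics/s3.png

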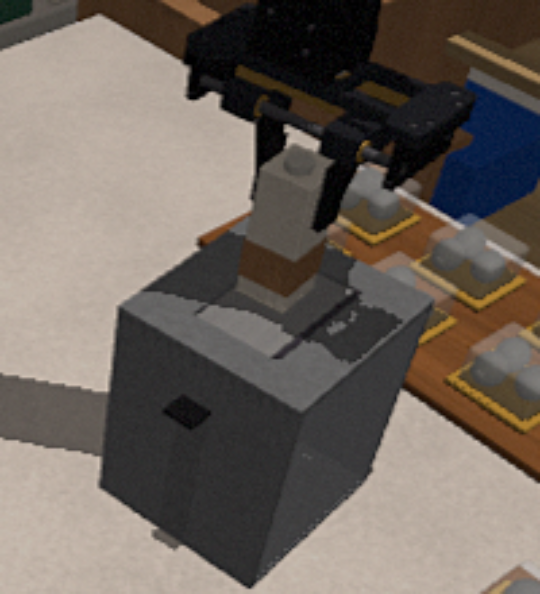

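The foot is just above the flap, inside the opening. Pushing 64 mm down in steps.

Request:
arm_command([
  [255, 10, 0, 0, 0, 0, 0],
  [255, 20, 0, 0, 0, 0, 0],
  [255, 30, 0, 0, 0, 0, 0],
  [255, 35, 0, 0, 0, 0, 0],
  [255, 35, 0, 0, 0, 0, 0],
])

```text
time: 8.15
ee_pos: [0.5701, 0.271, 0.2602]
eef_rot: [-0.055, 0.706, 0.054, 0.704]
ft_force: [-1.7, -0.3, -1.4]
width: 0.0457
```

Request:
arm_command([
  [255, 8, 0, 0, 0, 0, 0],
  [255, 16, 0, 0, 0, 0, 0],
  [255, 24, 0, 0, 0, 0, 0],
  [255, 32, 0, 0, 0, 0, 0],
  [255, 32, 0, 0, 0, 0, 0],
  [255, 32, 0, 0, 0, 0, 0],
])

```text
time: 8.75
ee_pos: [0.5705, 0.2712, 0.2292]
eef_rot: [-0.055, 0.705, 0.054, 0.705]
ft_force: [-1.3, -1.4, -2.0]
width: 0.0462
```

```bash
python3 -c "
from h import *
togo(.571,.2706,.233,8.8)
im=camera('scene')[:,:,::-1];cv2.imwrite('pics/s4.png',cv2.resize(im[0:220,280:480],None,fx=2.7,fy=2.7))"
```

```text
t 8.75 pos [0.5705 0.2712 0.2292] F [-1.32 -1.42 -1.95] w 0.046162941523705106 q [-0.02  0.42 -0.68  1.4   0.26  1.41 -0.54]
shift mm [-3.8 -0.6  0.4] rot [ 0.0005 -0.0009  0.0003]
```

View pics/s4.png

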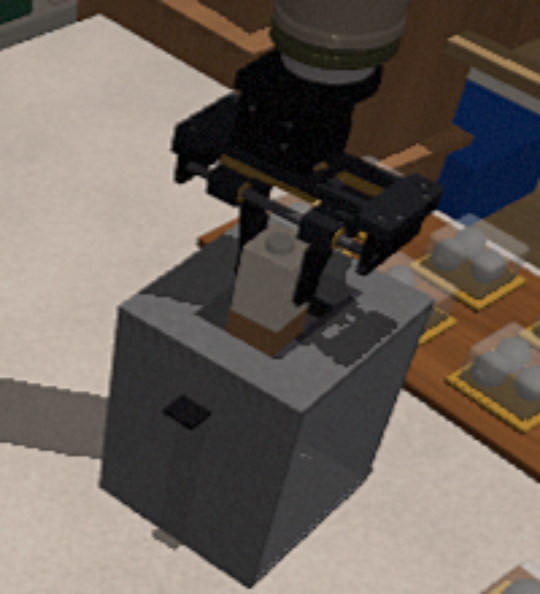

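The flap is down and a little over half of the carton is through, with the grip still at 46 mm. Releasing.

Request:
arm_command([
  [0, 0, 0, 0, 0, 0, 0],
  [0, 0, 0, 0, 0, 0, 0],
  [0, 0, 0, 0, 0, 0, 0],
  [0, 0, 0, 0, 0, 0, 0],
  [0, 0, 0, 0, 0, 0, 0],
  [0, 0, 0, 0, 0, 0, 0],
  [0, 0, 0, 0, 0, 0, 0],
  [0, 0, 0, 0, 0, 0, 0],
])

```text
time: 9.6
ee_pos: [0.5708, 0.2713, 0.2295]
eef_rot: [-0.054, 0.705, 0.054, 0.705]
ft_force: [-0.2, 0.1, 0.3]
width: 0.0862
```

```bash
python3 -c "
from h import *
togo(.571,.2706,.233,8.8)
im=camera('scene')[:,:,::-1];cv2.imwrite('pics/s5.png',cv2.resize(im[0:220,280:480],None,fx=2.7,fy=2.7))"
```

```text
t 9.6 pos [0.5708 0.2713 0.2295] F [-0.17  0.14  0.27] w 0.08620377984228011 q [-0.02  0.42 -0.68  1.4   0.26  1.41 -0.54]
shift mm [-3.5 -0.7  0.1] rot [0.0004 0.0001 0.0001]
```

View pics/s5.png

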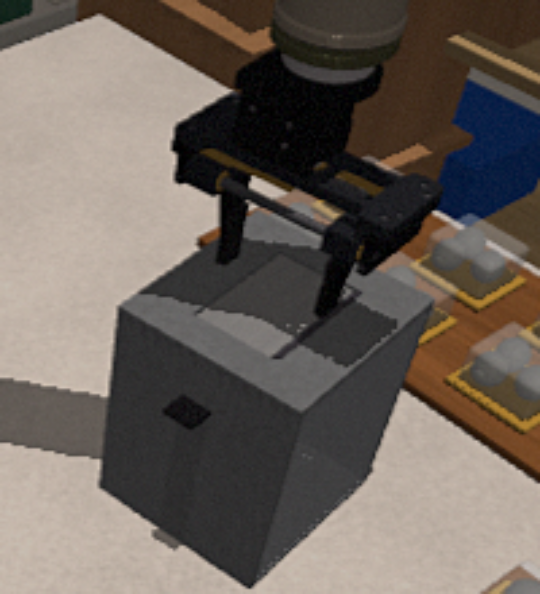

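The carton has dropped through and the flap has shut again. Backing the gripper away upwards.

Request:
arm_command([
  [0, -15, 0, 0, 0, 0, 0],
  [0, -40, 0, 0, 0, 0, 0],
  [0, -70, 0, 0, 0, 0, 0],
  [0, -100, 0, 0, 0, 0, 0],
  [0, -120, 0, 0, 0, 0, 0],
  [0, -130, 0, 0, 0, 0, 0],
  [0, -130, 0, 0, 0, 0, 0],
  [0, -130, 0, 0, 0, 0, 0],
  [0, -130, 0, 0, 0, 0, 0],
  [0, -130, 0, 0, 0, 0, 0],
])

```text
time: 10.65
ee_pos: [0.5706, 0.271, 0.3585]
eef_rot: [-0.055, 0.706, 0.054, 0.705]
ft_force: [-0.1, 0.4, -0.2]
width: 0.087
```

```bash
python3 -c "
from h import *
togo(.571,.2706,.233,8.8)
im=camera('scene')[:,:,::-1];cv2.imwrite('pics/s6.png',im)
c=im[120:220,310:450].astype(float)*2.5;cv2.imwrite('pics/s6c.png',cv2.resize(np.clip(c,0,255).astype(np.uint8),None,fx=5,fy=5))
im=camera('top')[:,:,::-1];cv2.imwrite('pics/t6.png',im)"
```

```text
t 10.65 pos [0.5706 0.271  0.3585] F [-0.07  0.39 -0.15] w 0.087048556223627 q [-0.05  0.39 -0.68  1.17  0.25  1.66 -0.51]
shift mm [125.5  -0.4   0.6] rot [ 0.0004 -0.0014  0.0006]
```

View pics/s6.png

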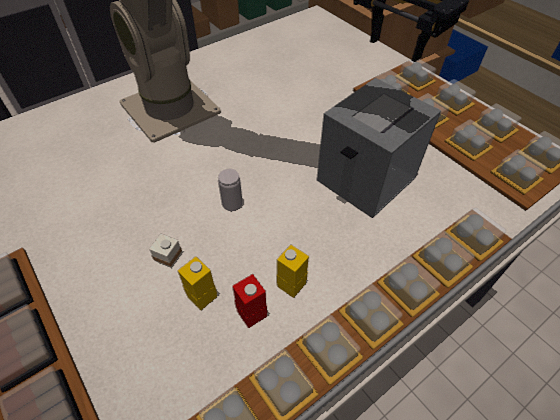

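View pics/s6c.png

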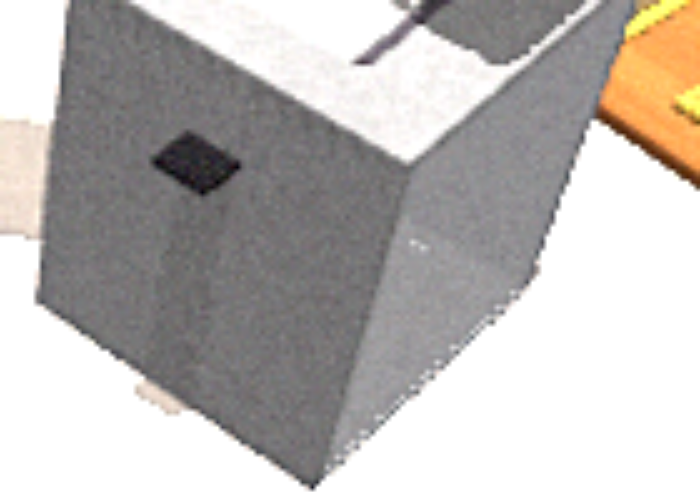

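View pics/t6.png

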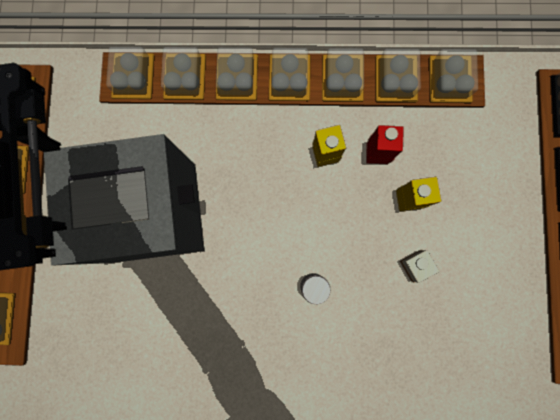

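The flap is shut level, the carton is nowhere outside the box, and the can (316,289) and short carton (422,265) sit at their starting pixels. Handing in.

```bash
python3 -c "
from bench import *
print(close_job())"
```

```text
the job is handed in; nothing more can be done
None
```

I pushed the tall carton, upright and foot first, down through the flap and let it drop into the reject box. I held it by the top until its underside was about 59 mm below the lid. I then opened the gripper, raised it about 130 mm clear, and handed in at about 10.8 s.

- **Hold:** the finger opening stayed at 46 mm until release, and the wrist force then read near zero.
- **Flap:** the last pictures show it shut, and the carton is nowhere outside the box.
- **Bystanders:** the can and the short carton stand at the same pixels as at the start, as do the red and yellow look-alikes.
- **Not confirmed:** the clear wall was too dim and steeply seen to show the carton inside. That it rests in the box is inferred from the shut flap and the empty surroundings.
- **Disagreement:** one wrist-camera check differed from its prediction by about 6 pixels. The arm was still settling, and the two agreed to about 1 mm once I used the right pose.

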